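# Hold a round flask down on the touch mixer

## Task

Take the round-bottomed stoppered flask out of its cork ring, set it gently and upright in the sprung steel ring on top of the white touch mixer, and press it straight down until the ring is at its bottom stop, where the mixer would run. Finish while still holding the flask pressed down: do not let the ring come back up, and leave the conical flask and everything else on the bench where they are.

Things in the scene. Friction and masses are not known exactly. Their poses are not given: they have to be found in the camera images.
- flask_center (a point): centre of the bulb of the round flask: amber glass, about 180 g, bulb 80 mm in diameter, straight neck 30 mm in diameter rising along the flask's own z axis from 37 to 81 mm above this point, then a lip 36 mm in diameter up to 87 mm and a black rubber stopper 28 mm in diameter whose flat top is 98 mm above this point. It stands upright in the cork ring, bottom-heavy, this point about 54 mm above the bench. Grasp it by the neck, about 60 mm above this point
- flask: the same round flask; origin at the lowest point of the bulb, 40 mm below its centre, z axis up the neck
- cork_ring: flat cork ring fixed to the bench, outer diameter 90 mm, hole 56 mm, 25 mm high, that the round flask stands in; origin at the bench under its centre
- mixer: touch mixer fixed to the bench: white box 130 x 110 mm (its x and y), black top 68 mm above the bench, carrying a steel ring on three sprung pins above the middle of the top; origin at the bench under the middle
- cradle_top (a point): centre of the hole of the mixer's sprung steel ring, level with the ring's top face: 105 mm above the bench when up; it moves with the ring. Ring outer diameter 84 mm, hole 56 mm, 12 mm thick. The flask's bulb sits in the hole with its centre 29 mm above this point and centres itself
- cradle (a joint): how far the sprung ring is pressed down, m: 0 up, 0.015 at the bottom stop. The spring pushes up with about 4 N at the top and 16 N at the stop, so the flask's own weight does not move it
- conical: conical amber glass flask of the same height (138 mm with its black stopper), base 80 mm in diameter, standing on the bench; origin under its base. Leave alone
- dish: single pale closed culture dish, 94 mm in diameter, 14 mm high, flat on the bench; origin under its centre. Leave alone
- dish_stack: stack of three pale closed culture dishes, 94 mm in diameter, 43 mm high; origin under its centre. Leave alone
- wash_bottle: white plastic bottle with a red band, 66 mm in diameter, 170 mm high; origin under its base. Leave alone
- vial_a: small glass vial with a white cap, 26 mm in diameter, 55 mm high, on the left (+y); origin under its base. Leave alone
- vial_b: small glass vial with a white cap, 26 mm in diameter, 55 mm high, on the right (-y); origin under its base. Leave alone
- meter: red hand-held meter lying flat, 100 x 36 x 20 mm; origin under its centre. Leave alone
Not all that is in view belongs to the job. Leave any purple look-alike of the flask alone.

How it is judged (in metres and radians):
On the way, in this order (a step that is already met when the one before it is completed fails the run):
1. the round flask is lifted clear of its cork ring by the gripper (height (world z) of flask_center above 0.1 m and contact force between the fingers and flask above 0.5 N), for 0.2 s.
2. the round flask sits upright in the sprung ring of the mixer, still touched by the gripper (horizontal distance between flask_center and cradle_top below 0.006 m and z of flask_center in the frame of cradle_top below 0.034 m and angle between flask_center's own z axis and vertical below 0.26 rad and contact force between flask and mixer above 0.5 N and contact force between the fingers and flask above 0.5 N), for 0.1 s.
At the end, for the whole second after the job is handed in: Through the last second the gripper keeps the round flask pressed in the mixer's ring with more than 7 N and the ring at least 11 mm down of its 15 mm; the bulb is seated within 6 mm of the ring's axis, the flask stands within 15 degrees of upright and is still, and the gripper touches it (value of joint cradle above 0.011 m and horizontal distance between flask_center and cradle_top below 0.006 m and z of flask_center in the frame of cradle_top below 0.034 m and angle between flask_center's own z axis and vertical below 0.26 rad and contact force between flask and mixer above 7 N and contact force between the fingers and flask above 4 N and linear speed of flask below 0.03 m/s); the arm keeps its last pose, push and grip.
It fails at once if the flask is struck or forced against the mixer with more than 60 N (contact force between flask and mixer above 60 N).
It fails at once if another thing on the bench is moved by more than 30 mm or tipped (distance of any of conical, dish, dish_stack, wash_bottle, vial_a, vial_b, meter from where it was at the start of the episode above 0.03 m or angle between any of conical, wash_bottle, vial_a, vial_b's own z axis and vertical above 0.5 rad).
It also fails if it takes over 48 s, if anything falls off the work surface, if the arm or the gripper's body presses on something with over 40 N, if the wrist force passes 120 N, or if a joint passes its speed limit or range.

## Robot

A 6-joint arm with a two-finger parallel gripper is mounted at the origin on the work surface. World frame = base frame: x ahead of the robot, y to its left, z up, the work surface at z = 0. Lengths are in m, angles in degrees, forces in N, time in s.
With the tool pointing down it reaches from about 0.4 to 0.825 m from the base axis. Payload 7 kg.
Tool frame: the origin (TCP) lies on the centre line of the jaws, within the pads' length; the fingertips stand 11 mm ahead of it and the grasp point (between the pads) lies 8 mm behind it; z points along the fingers, y is the direction in which the jaws open and shut (so a half turn about z gives the same grasp; the last joint's range is limited). The gripper opens to 88 mm and grips with 3 to 60 N. Pads are 19 mm wide; open, the fingers measure 130 mm over their backs; the gripper's body (78 mm by 193 mm) begins 47 mm behind the grasp point.
Start: joints at [79.761, 20.546, 0.682, 0, -70.136, -16.507], TCP at [0.304, 0.603, 0.238] pointing down, gripper open.
Joint ranges: [-176.03, 176.03], [-82.01, 121.73], [-58.28, 71.71], [-173.87, 95.51], [-174.79, -0.11], [-173.66, 173.66]. Speed limits (degrees/s): [136.94, 136.94, 172.46, 180, 180, 180].

## Interface

Orientations are given as [roll, pitch, yaw] about the fixed x, y, z axes, in that order (R = Rz(yaw) Ry(pitch) Rx(roll)).
In Python, from plant import ctrl, cams, order gives the robot as it stands.
- The arm moves only by the tool jog_arm, never from a script. Its argument "motion" is a list of rows, each an object with "offset": the shift along the tool's x, y, z in mm, a list of three; "roll": the turn about the tool's z in rad; "hand": the finger opening in mm, from 0 to 87.6. A call has 1 to 20 rows; each row is the pose to reach, as a shift and turn from the pose commanded when the call began, along the tool's axes at that moment; what a row does not reach only later rows make up. A row lasts 1/12 s, in which the tool goes at most 41.7 mm and 7.16 degrees, less where a joint would pass 70% of its speed; a pose out of reach is approached as far as the arm can. A call with a gripper value outside its range is refused whole. The fingers move at their own pace and stop on an object; the grip force is fixed at half the most. Time passes only in rows, so rows that repeat a pose let the fingers close. It gives the time, the measured TCP pose, the force and the opening at its end, in the units of the state.
- ctrl.get_obs(): the state, without advancing time (a new reading comes with each control period).
- cams.snapshot(name): name is "side" or "top" or "wrist"; returns a dict with "img" (480x640x3 uint8, red, green, blue), "K" (3x3 intrinsics, pixels), "D" ([k1, k2, p1, p2, k3] as OpenCV has them; the pictures are not rectified), "cam_to_world" (4x4, takes a point from camera to world coordinates); the wrist camera has in their place "T_tool_cam" (4x4, takes a point from camera to tool coordinates, whose origin is the TCP and whose axes are the flange's). Camera axes: x right, y down, z forward; pixel columns grow to the right and rows downward; lengths in m; the calibration is good to about 2 mm. A picture is of the moment at which its call begins: read the wrist's pose just before it. There is no depth.
- order.close_job(): hands the job in, once; it reports no verdict.
The state is a dict: "clock": time; "joint_pos": joint angles; "qvel": joint speeds; "tau": joint torques, N m; "tool_pos": TCP position; "orientation": TCP orientation; "force": force on the tool from outside, world axes, zero at the start; "moment": the same for the moment, N m; "opening": finger opening in m.
Only numpy, scipy, OpenCV 4.12 (cv2) and the standard library are available. Lean on these libraries where they do the work, as an engineer would, in place of code of your own. Each camera call takes 0.05 s, during which the arm holds its last target. There are 200 camera calls.

## Working session

There is one attempt and no reset: what is moved stays moved. The work goes in short steps, Python scripts to look and compute and a tool call to move; the robot and the scene stay as the last step left them, time stands still between calls to the robot, and variables do not carry over. Pictures are saved under pics/ and viewed, about 8 in all and at most 12, crops included, and the job is handed in when it is done.

Besides the shell and the picture viewer there is one more tool, called after "Call:" as a command line: name --argument value ..., lists and objects as JSON in quotes. jog_arm: Moves the arm, as the interface text tells. Its arguments: {"type":"object","properties":{"motion":{"type":"array"}},"required":["motion"]}

```bash
mkdir -p pics; ls; python3 - <<'E'
from plant import ctrl,cams,order
import cv2,numpy as np
print(ctrl.get_obs())
for n in("side","top","wrist"):
    s=cams.snapshot(n); cv2.imwrite(f"pics/{n}0.png",s["img"][:,:,::-1])
    print(n,{k:np.round(v,4).tolist() for k,v in s.items() if k!="img"})
a=cv2.imread("pics/side0.png");b=cv2.imread("pics/top0.png")
E
```

```text
pics
{'clock': 0.0, 'joint_pos': array([ 7.97604046e+01,  2.05911192e+01,  6.33661638e-01, -2.05588897e-02,
       -7.01366339e+01, -1.65071103e+01]), 'qvel': array([ 0.00811406, -0.13365554, -0.05384008,  0.07002636, -0.01942444,
        0.01340497]), 'tau': array([-1.87743390e-03, -5.82716596e+01,  2.93065274e+01,  6.99745461e+00,
        6.86368949e-03, -1.67727899e-04]), 'tool_pos': array([0.30358622, 0.60234003, 0.23662402]), 'orientation': array([ 1.79904295e+02, -8.20714310e-03, -2.67537001e+01]), 'force': array([ 0.28213523,  0.1033609 , -0.51131256]), 'moment': array([ 0.0213826 ,  0.05377364, -0.0647064 ]), 'opening': 0.08794350926386446}
side {'K': [[476.8663, 0.0, 316.8161], [0.0, 476.8663, 239.1375], [0.0, 0.0, 1.0]], 'D': [-0.001, 0.0, 0.0, 0.0, 0.0], 'cam_to_world': [[0.942, -0.2639, 0.2075, 0.2998], [-0.3353, -0.7105, 0.6186, -0.6668], [-0.0158, -0.6523, -0.7578, 0.905], [0.0, 0.0, 0.0, 1.0]]}
top {'K': [[605.5886, 0.0, 320.8268], [0.0, 605.5886, 241.9999], [0.0, 0.0, 1.0]], 'D': [0.0705, 0.0, 0.0, 0.0, 0.0], 'cam_to_world': [[0.0293, -0.9879, 0.1521, 0.2977], [-0.9995, -0.0301, -0.0034, 0.0089], [0.008, -0.1519, -0.9884, 1.6462], [0.0, 0.0, 0.0, 1.0]]}
wrist {'K': [[331.854, 0.0, 314.2153], [0.0, 331.854, 235.9132], [0.0, 0.0, 1.0]], 'D': [-0.0481, 0.0, 0.0, 0.0, 0.0], 'T_tool_cam': [[-0.0012, -0.9675, -0.2529, 0.0675], [1.0, -0.0009, -0.0011, -0.0001], [0.0009, -0.2529, 0.9675, -0.1464], [0.0, 0.0, 0.0, 1.0]]}
```

View pics/side0.png

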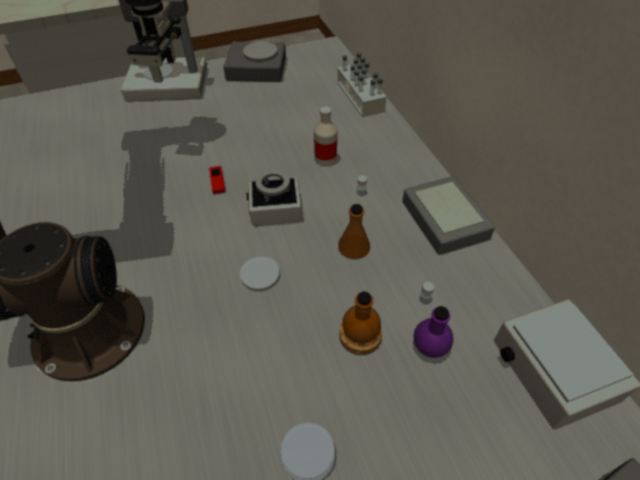

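View pics/top0.png

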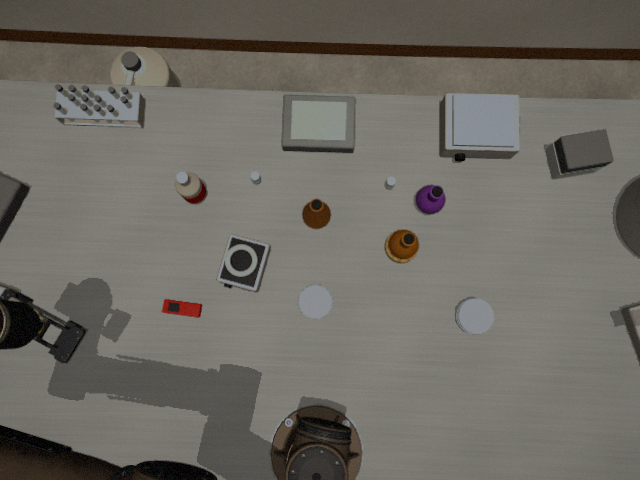

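Side view: the round amber flask has its bulb at about (362,326) and its stopper at (365,298). The mixer ring is at (273,184) and the purple decoy at (434,335). In the top view the flask is at (402,246), its stopper at (408,239), the ring at (241,261) and the conical flask at (317,212).

```bash
cat > h.py <<'E'
import cv2,numpy as np
def ray(s,uv,T=None):
    T=s["cam_to_world"] if T is None else T
    p=cv2.undistortPoints(np.array([[uv]],float),s["K"],s["D"])[0,0]
    d=T[:3,:3]@[p[0],p[1],1]; return T[:3,3],d/np.linalg.norm(d)
def plane(r,z): o,d=r; return o+d*(z-o[2])/d[2]
def tri(*rs):
    A=0;b=0
    for o,d in rs: P=np.eye(3)-np.outer(d,d);A=A+P;b=b+P@o
    x=np.linalg.solve(A,b); return x,[np.linalg.norm((np.eye(3)-np.outer(d,d))@(x-o)) for o,d in rs]
def blobs(m,amin=20):
    n,l,st,c=cv2.connectedComponentsWithStats(m.astype(np.uint8)); 
    return [(c[i].round(1),st[i].tolist()) for i in range(1,n) if st[i,4]>=amin]
E
python3 - <<'E'
from plant import cams
from h import *
R={}
for n,roi,mr in(("side",(340,385,285,355),(243,306,165,225)),("top",(380,425,225,268),(210,275,228,298))):
    s=cams.snapshot(n);im=s["img"];hsv=cv2.cvtColor(im,cv2.COLOR_RGB2HSV)
    x0,x1,y0,y1=roi;h=hsv[y0:y1,x0:x1]
    st=(h[...,2]<45); print(n,"stopper",[(b[0]+[x0,y0],b[1]) for b in blobs(st)])
    am=(h[...,1]>120)&(h[...,2]>50); print("amber",[(b[0]+[x0,y0],b[1]) for b in blobs(am)])
    c=cv2.resize(im[y0:y1,x0:x1],None,fx=8,fy=8,interpolation=2)
    x0,x1,y0,y1=mr;h=hsv[y0:y1,x0:x1];d=cv2.resize(im[y0:y1,x0:x1],None,fx=6,fy=6,interpolation=2)
    bl=(h[...,2]<60);print("black",[(b[0]+[x0,y0],b[1]) for b in blobs(bl)])
    R[n]=(c,d)
H=[cv2.copyMakeBorder(i[:560],0,560-min(560,i.shape[0]),0,400-i.shape[1],0) if i.shape[1]<=400 else cv2.resize(i,(400,560)) for i in(R["side"][0],R["side"][1],R["top"][0],R["top"][1])]
cv2.imwrite("pics/crop.png",cv2.resize(np.vstack([np.hstack(H[:2]),np.hstack(H[2:])]),(800,600) if 0 else (430,600))[:,:,::-1]*1)
cv2.imwrite("pics/c1.png",np.hstack([cv2.resize(R["side"][1],(378,360)),cv2.resize(R["top"][1],(390,360))])[:,:,::-1])
E
```

```text
side stopper [(array([363.9, 298.1]), [18, 7, 13, 13, 139])]
amber [(array([360.6, 328.6]), [0, 11, 42, 59, 1686])]
black [(array([271.8, 181.8]), [19, 10, 21, 13, 180]), (array([273.7, 195.7]), [9, 13, 44, 29, 689])]
top stopper [(array([408.4, 238.5]), [24, 9, 10, 10, 77])]
amber [(array([400.7, 246.6]), [5, 5, 33, 33, 766])]
black [(array([244.6, 264.5]), [11, 10, 44, 48, 566]), (array([240.7, 260. ]), [21, 22, 21, 21, 349]), (array([227.6, 285.2]), [14, 56, 8, 4, 21])]
```

View pics/c1.png

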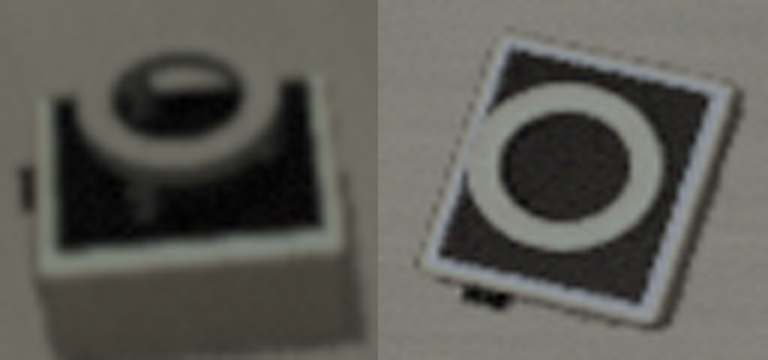

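The crops show the ring with its centre at about (272.5,180.8) in the side view and (241.2,260.4) in the top view.

```bash
cat > m.py <<'E'
from plant import cams
from h import *
a=cams.snapshot("side");b=cams.snapshot("top")
f=lambda *p:np.round(p,4).tolist()
for n,z,p,q in(("ring",.105,(272.5,180.8),(241.1,260.3)),("stop",.147,(363.9,298.1),(408.4,238.5))):
    ra,rb=ray(a,p),ray(b,q); print(n,f(plane(ra,z)),f(plane(rb,z)),tri(ra,rb))
for n,z,p,q in(("purple",.09,(440,314),(437,191)),("conical",.135,(356,210),(316,204)),("vialR",.055,(428,288),(390,183)),("bottle",.165,(325,113),(182,178)),("vialA",.055,(362,181),(256,177)),("dish",.014,(260,271),(316,302)),("stack",.043,(308,447),(475,312)),):
    print(n,f(plane(ray(a,p),z)),f(plane(ray(b,q),z)))
# mixer yaw from top: side edges
c=[plane(ray(b,(210+x/6,228+y*70/360)),.068) for x,y in((128,40),(352,92),(276,312),(58,262))]
print(f(*c)); 
for i in range(4): d=c[(i+1)%4]-c[i];print(np.linalg.norm(d),np.degrees(np.arctan2(d[1],d[0])))
E
python3 m.py
```

```text
ring [[0.4798, 0.2044, 0.105]] [[0.4813, 0.206, 0.105]] (array([0.48086598, 0.20626561, 0.10329951]), [np.float64(0.0006296883594430576), np.float64(0.0006296883594430417)])
stop [[0.5415, -0.2177, 0.147]] [[0.5439, -0.2154, 0.147]] (array([ 0.54359414, -0.21569203,  0.14348949]), [np.float64(0.0009162956390661611), np.float64(0.0009162956390659922)])
purple [[0.6859, -0.2703, 0.09]] [[0.6821, -0.2979, 0.09]]
conical [[0.6221, 0.0125, 0.135]] [[0.6278, 0.0189, 0.135]]
vialR [[0.7104, -0.1869, 0.055]] [[0.7091, -0.1783, 0.055]]
bottle [[0.6707, 0.3454, 0.165]] [[0.6768, 0.3554, 0.165]]
vialA [[0.7111, 0.1754, 0.055]] [[0.7144, 0.1833, 0.055]]
dish [[0.3863, 0.0143, 0.014]] [[0.3856, 0.0115, 0.014]]
stack [[0.3619, -0.4061, 0.043]] [[0.371, -0.4063, 0.043]]
[[0.5499, 0.2395, 0.068], [0.526, 0.1403, 0.068], [0.4127, 0.1684, 0.068], [0.4352, 0.2638, 0.068]]
0.102055956004543 -103.55432605565717
0.11675654126893475 166.09902316618943
0.09808165406876945 76.68654152758221
0.11721231978820568 -11.956275853739553
```

Call:
jog_arm --motion '[{"offset":[30,32,0],"roll":0,"hand":87},{"offset":[58,62,0],"roll":0,"hand":87},{"offset":[86,92,0],"roll":0,"hand":87},{"offset":[114,122,0],"roll":0,"hand":87},{"offset":[142,152,0],"roll":0,"hand":87},{"offset":[170,182,0],"roll":0,"hand":87},{"offset":[198,212,0],"roll":0,"hand":87},{"offset":[226,242,0],"roll":0,"hand":87},{"offset":[254,272,0],"roll":0,"hand":87},{"offset":[282,302,0],"roll":0,"hand":87},{"offset":[310,332,0],"roll":0,"hand":87},{"offset":[338,362,0],"roll":0,"hand":87},{"offset":[366,392,0],"roll":0,"hand":87},{"offset":[394,422,0],"roll":0,"hand":87},{"offset":[422,452,0],"roll":0,"hand":87},{"offset":[450,482,0],"roll":0,"hand":87},{"offset":[478,512,0],"roll":0,"hand":87},{"offset":[506,542,0],"roll":0,"hand":87},{"offset":[534,572,0],"roll":0,"hand":87},{"offset":[562,602,0],"roll":0,"hand":87}]'

```text
clock: 2.02
tool_pos: [0.5349, -0.19, 0.2378]
orientation: [-180.0, -0.0, -26.7]
force: [0.5, 1.6, -0.3]
opening: 0.0872
```

```bash
cat > w.py <<'E'
import sys
from plant import ctrl,cams
from h import *
from scipy.spatial.transform import Rotation as Ro
def wrist():
    o=ctrl.get_obs();s=cams.snapshot("wrist")
    T=np.eye(4);T[:3,:3]=Ro.from_euler("xyz",o["orientation"],degrees=True).as_matrix();T[:3,3]=o["tool_pos"]
    return o,s,T,T@s["T_tool_cam"]
if __name__=="__main__":
    o,s,T,C=wrist();print(o["tool_pos"],o["orientation"],o["force"],o["opening"],o["clock"])
    cv2.imwrite("pics/%s.png"%sys.argv[1],s["img"][:,:,::-1])
    for X in([.5435,-.216,.152],[.481,.206,.105]):
        p=np.linalg.inv(C)@np.array(X+[1]);print(cv2.projectPoints(p[None,:3],np.zeros(3),np.zeros(3),s["K"],s["D"])[0].ravel())
E
python3 w.py w1
```

```text
[ 0.53490687 -0.18997432  0.23780985] [-1.79983951e+02 -3.06336123e-02 -2.67482009e+01] [ 0.48601982  1.57651995 -0.32220033] 0.08719167050780491 2.0167
[341.94024292 218.90743187]
[ 17.63286552 429.14139432]
```

View pics/w1.png

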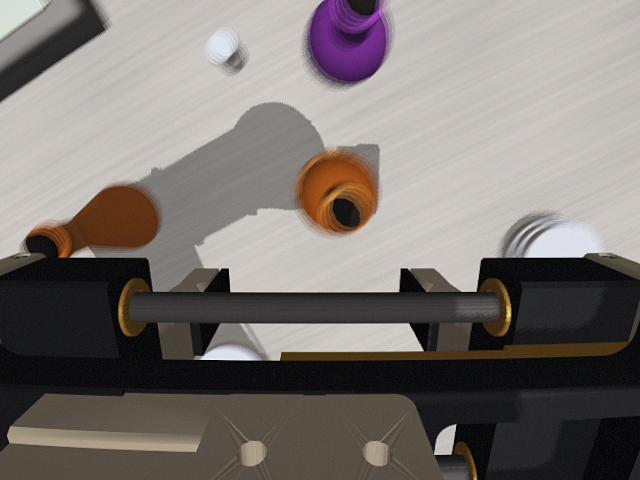

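The flask stopper is at about (345,212), close to the predicted (342,219), but the arm was still moving and the image is blurred. I'll measure it again now that it's settled.

```bash
cat > f.py <<'E'
from w import *
wrist();o,s,T,C=wrist();o,s,T,C=wrist()
im=s["img"];hsv=cv2.cvtColor(im,cv2.COLOR_RGB2HSV)
am=((hsv[...,1]>150)&(hsv[...,0]<20)&(hsv[...,2]>60)).astype(np.uint8)
am[255:]=0;am[:,:250]=0;am[:,450:]=0
n=max(cv2.findContours(am,0,2)[0],key=cv2.contourArea);x,y,w,h=cv2.boundingRect(n);print("amber",x,y,w,h)
m=np.zeros_like(am);m[y:y+h+12,x:x+w]=1
for c,st in blobs((hsv[...,2]<60)&(m>0),60): 
    print("dark",c,st,plane(ray(s,c,C),.151),plane(ray(s,c,C),.147))
print(o["tool_pos"],o["orientation"],o["force"],o["clock"])
E
python3 f.py
```

```text
amber 291 154 81 85
dark [338.8 217.7] [321, 199, 37, 38, 1086] [ 0.54477958 -0.21500268  0.151     ] [ 0.54391304 -0.21489845  0.147     ]
[ 0.53464792 -0.19053379  0.2367337 ] [ 1.79957024e+02  6.57311015e-02 -2.70155141e+01] [-0.1132048   0.24782416 -0.82893877] 2.1667
```

Call:
jog_arm --motion '[{"offset":[10,9,10],"roll":0,"hand":87},{"offset":[19.5,18,25],"roll":0,"hand":87},{"offset":[19.5,18,45],"roll":0,"hand":87},{"offset":[19.5,18,65],"roll":0,"hand":87},{"offset":[19.5,18,85],"roll":0,"hand":87},{"offset":[19.5,18,105],"roll":0,"hand":87},{"offset":[19.5,18,120],"roll":0,"hand":87},{"offset":[19.5,18,131],"roll":0,"hand":87},{"offset":[19.5,18,131],"roll":0,"hand":87},{"offset":[19.5,18,131],"roll":0,"hand":70},{"offset":[19.5,18,131],"roll":0,"hand":60},{"offset":[19.5,18,131],"roll":0,"hand":50},{"offset":[19.5,18,131],"roll":0,"hand":40},{"offset":[19.5,18,131],"roll":0,"hand":34},{"offset":[19.5,18,131],"roll":0,"hand":28},{"offset":[19.5,18,131],"roll":0,"hand":20},{"offset":[19.5,18,131],"roll":0,"hand":10},{"offset":[19.5,18,131],"roll":0,"hand":0},{"offset":[19.5,18,131],"roll":0,"hand":0},{"offset":[19.5,18,131],"roll":0,"hand":0}]'

```text
clock: 3.88
tool_pos: [0.5441, -0.2127, 0.1067]
orientation: [180.0, -0.0, -26.7]
force: [0.2, -0.5, 1.0]
opening: 0.0346
```

Call:
jog_arm --motion '[{"offset":[0,0,0],"roll":0,"hand":0},{"offset":[0,0,0],"roll":0,"hand":0},{"offset":[0,0,0],"roll":0,"hand":0},{"offset":[0,0,0],"roll":0,"hand":0}]'

```text
clock: 4.22
tool_pos: [0.5441, -0.2127, 0.1066]
orientation: [180.0, -0.0, -26.7]
force: [-0.2, -0.7, 0.9]
opening: 0.0344
```

```bash
python3 - <<'E'
from w import *
o,s,T,C=wrist();print(o)
a=cams.snapshot("side")["img"][250:390,290:450]
cv2.imwrite("pics/g.png",np.hstack([s["img"][100:400,150:550],cv2.resize(a,(343,300))])[:,:,::-1])
E
```

```text
{'clock': 4.2167, 'joint_pos': array([-2.17847753e+00,  1.87959479e+01, -2.06705851e+01,  8.91731475e-03,
       -5.05305187e+01,  6.54276065e+01]), 'qvel': array([ 0.02435013, -0.00015175,  0.03982718, -0.05507001, -0.06052667,
        0.06489324]), 'tau': array([ 6.38526790e-01, -4.98419595e+01,  2.38878143e+01,  5.21428853e+00,
        2.59875963e-01,  3.91141621e-04]), 'tool_pos': array([ 0.54407872, -0.21267957,  0.10662309]), 'orientation': array([ 1.79994965e+02, -5.54366363e-03, -2.67452025e+01]), 'force': array([-0.15462022, -0.68834224,  0.89748837]), 'moment': array([-0.40991534,  0.22201837, -0.04931558]), 'opening': 0.03437183367398523}
```

View pics/g.png

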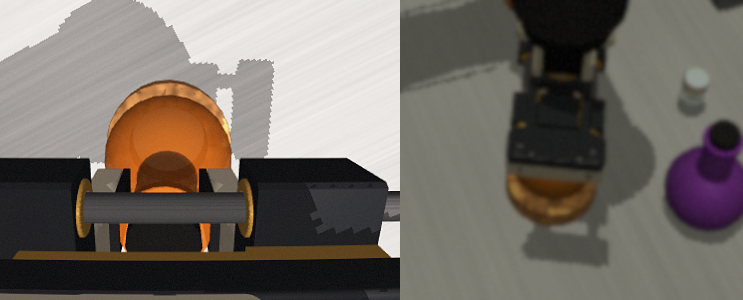

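The flask looks upright and centred between the fingers. The opening reads 34 mm on a 30 mm neck, which is slightly wide. I'll lift it slowly and check.

Call:
jog_arm --motion '[{"offset":[0,0,-4],"roll":0,"hand":0},{"offset":[0,0,-10],"roll":0,"hand":0},{"offset":[0,0,-17],"roll":0,"hand":0},{"offset":[0,0,-25],"roll":0,"hand":0},{"offset":[0,0,-35],"roll":0,"hand":0},{"offset":[0,0,-45],"roll":0,"hand":0},{"offset":[0,0,-58],"roll":0,"hand":0},{"offset":[0,0,-71],"roll":0,"hand":0},{"offset":[0,0,-84],"roll":0,"hand":0},{"offset":[0,0,-97],"roll":0,"hand":0},{"offset":[0,0,-110],"roll":0,"hand":0},{"offset":[0,0,-123],"roll":0,"hand":0},{"offset":[0,0,-135],"roll":0,"hand":0},{"offset":[0,0,-145],"roll":0,"hand":0},{"offset":[0,0,-150],"roll":0,"hand":0},{"offset":[0,0,-150],"roll":0,"hand":0},{"offset":[0,0,-150],"roll":0,"hand":0}]'

```text
clock: 5.73
tool_pos: [0.5439, -0.2125, 0.2566]
orientation: [-180.0, -0.0, -26.8]
force: [-0.9, -0.3, -1.8]
opening: 0.0344
```

```bash
python3 - <<'E'
from w import *
o,s,T,C=wrist();print(o["tool_pos"],o["orientation"],o["force"],o["moment"],o["opening"])
a=cams.snapshot("side");A=a["img"];b=cams.snapshot("top");B=b["img"]
P=np.array([[*o["tool_pos"][:2],o["tool_pos"][2]-.052]])
def pr(c):
    M=np.linalg.inv(c["cam_to_world"]);return cv2.projectPoints((M[:3,:3]@P[0]+M[:3,3])[None],np.zeros(3),np.zeros(3),c["K"],c["D"])[0].ravel()
u,v=pr(a);print(u,v,pr(b));u,v=int(u),int(v)
A=A[v-80:v+60,u-80:u+80]
cv2.imwrite("pics/g2.png",np.hstack([s["img"][60:360,150:550],cv2.resize(A,(343,300))])[:,:,::-1])
E
```

```text
[ 0.54390454 -0.21247424  0.25655145] [-1.79979709e+02 -3.47651368e-03 -2.67515075e+01] [-0.89625992 -0.27514065 -1.7625878 ] [-0.01726425  0.00402933 -0.01388422] 0.03436224807147215
365.8418672663794 277.67697529410145 [410.80061791 234.71193073]
```

View pics/g2.png

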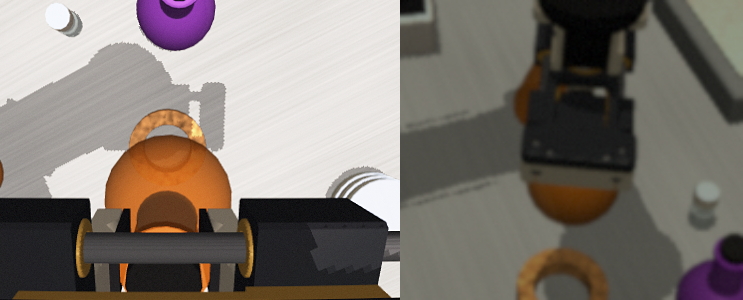

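The flask is lifted and hangs upright, and the cork ring stayed on the bench. Carrying it to above the mixer ring.

Call:
jog_arm --motion '[{"offset":[-5,-7,0],"roll":0,"hand":0},{"offset":[-15,-21,0],"roll":0,"hand":0},{"offset":[-30,-42,0],"roll":0,"hand":0},{"offset":[-48,-68,0],"roll":0,"hand":0},{"offset":[-66,-93,0],"roll":0,"hand":0},{"offset":[-84,-119,0],"roll":0,"hand":0},{"offset":[-102,-144,0],"roll":0,"hand":0},{"offset":[-120,-169,0],"roll":0,"hand":0},{"offset":[-138,-195,0],"roll":0,"hand":0},{"offset":[-156,-220,0],"roll":0,"hand":0},{"offset":[-174,-246,0],"roll":0,"hand":0},{"offset":[-192,-271,0],"roll":0,"hand":0},{"offset":[-208,-294,0],"roll":0,"hand":0},{"offset":[-222,-313,0],"roll":0,"hand":0},{"offset":[-233,-329,0],"roll":0,"hand":0},{"offset":[-240,-339,0],"roll":0,"hand":0},{"offset":[-244.5,-345.5,0],"roll":0,"hand":0},{"offset":[-244.5,-345.5,0],"roll":0,"hand":0},{"offset":[-244.5,-345.5,0],"roll":0,"hand":0},{"offset":[-244.5,-345.5,0],"roll":0,"hand":0}]'

```text
clock: 7.55
tool_pos: [0.4812, 0.2051, 0.2565]
orientation: [180.0, 0.0, -26.8]
force: [-0.2, 0.1, -2.1]
opening: 0.0346
```

```bash
python3 w.py w2; python3 - <<'E'
from w import *
o,s,T,C=wrist()
hsv=cv2.cvtColor(s["img"],cv2.COLOR_RGB2HSV)
am=((hsv[...,1]>150)&(hsv[...,0]<20)&(hsv[...,2]>60)).astype(np.uint8);am[255:]=0;am[:,:200]=0;am[:,440:]=0
c=max(cv2.findContours(am,0,1)[0],key=cv2.contourArea).reshape(-1,2)
c=c[c[:,1]<240];hull=cv2.convexHull(c.astype(np.int32))[:,0].astype(float);print(cv2.boundingRect(c.astype(np.int32)))
from scipy.optimize import least_squares
E=s["T_tool_cam"];R=[ray(s,p,E) for p in hull]
d=lambda X:[np.linalg.norm(np.cross(X-o_,v))-.040 for o_,v in R]
r=least_squares(lambda p:d(np.array([p[0],p[1],.052])),[0,0]);print(r.x,np.sqrt(np.mean(r.fun**2)))
r=least_squares(lambda p:d(p),[0,0,.052]);print(r.x,np.sqrt(np.mean(r.fun**2)))
E
```

```text
[0.48119153 0.20513894 0.25645955] [ 1.79974505e+02  4.11919648e-03 -2.67816156e+01] [-0.23918405  0.09419847 -2.07114729] 0.03460330999121669 7.55
[771.57406356 -74.11398358]
[313.91756853 225.61180668]
(258, 196, 120, 44)
[-6.98536223e-05  1.71867543e-03] 0.0003508432221826183
[-0.00054102  0.00177356  0.0578205 ] 0.00011623853878290541
```

View pics/w2.png

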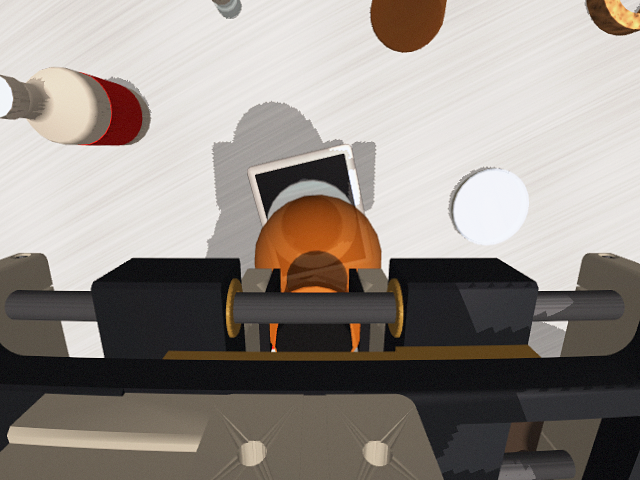

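The flask hangs over the ring: bulb centre at about (318,258), with the visible ring rim arc peaking near (311,180). I'll fit that arc in the same camera, so calibration errors mostly cancel.

```bash
python3 - <<'E'
from w import *
from scipy.optimize import least_squares
o,s,T,C=wrist();E=s["T_tool_cam"]
g=cv2.GaussianBlur(cv2.cvtColor(s["img"],cv2.COLOR_RGB2GRAY),(3,3),0).astype(int)
pts=[]
for x in range(280,345,3):
    col=g[165:205,x];
    i=np.where((col[1:]>=90)&(col[:-1]<90))[0]
    if len(i): pts.append((x,165+i[-1]+.5))
print(pts)
for zr in(.105,.099,.093):
    zt=o["tool_pos"][2]-zr
    P=np.array([plane(ray(s,p,E),zt)[:2] for p in pts])
    r=least_squares(lambda c:np.linalg.norm(P-c,axis=1)-.042,[0,0],loss="soft_l1",f_scale=.001)
    print(zr,"ring in tool",r.x,np.abs(r.fun).max(),"world",(T@[*r.x,zt,1])[:2])
print("flask world",T@[-.0002,.00172,.054,1], "TCP",o["tool_pos"])
E
```

```text
[(280, np.float64(192.5)), (283, np.float64(189.5)), (286, np.float64(187.5)), (289, np.float64(185.5)), (292, np.float64(184.5)), (295, np.float64(182.5)), (298, np.float64(181.5)), (301, np.float64(180.5)), (304, np.float64(180.5)), (307, np.float64(179.5)), (310, np.float64(179.5)), (313, np.float64(179.5)), (316, np.float64(179.5)), (319, np.float64(180.5)), (322, np.float64(180.5)), (325, np.float64(181.5)), (328, np.float64(182.5)), (331, np.float64(184.5)), (334, np.float64(185.5)), (337, np.float64(187.5)), (340, np.float64(190.5)), (343, np.float64(192.5))]
0.105 ring in tool [-0.00066628 -0.00301643] 0.0006666512731204957 world [0.4820811  0.20802766]
0.099 ring in tool [-0.0011152  -0.00307422] 0.0005537970478752957 world [0.48170625 0.20828109]
0.093 ring in tool [-0.00156042 -0.00313199] 0.0004809979127181341 world [0.48133471 0.20853282]
flask world [0.48036486 0.20360035 0.20258556 1.        ] TCP [0.48132134 0.20505093 0.25658536]
```

Fixed cameras and the wrist camera agree on the remaining shift: about (-1.2, -4.3) mm in tool x, y. Correcting, then descending to just above the seat.

Call:
jog_arm --motion '[{"offset":[-0.6,-2.2,5],"roll":0,"hand":0},{"offset":[-1.2,-4.3,15],"roll":0,"hand":0},{"offset":[-1.2,-4.3,27],"roll":0,"hand":0},{"offset":[-1.2,-4.3,38],"roll":0,"hand":0},{"offset":[-1.2,-4.3,47],"roll":0,"hand":0},{"offset":[-1.2,-4.3,54],"roll":0,"hand":0},{"offset":[-1.2,-4.3,59],"roll":0,"hand":0},{"offset":[-1.2,-4.3,62],"roll":0,"hand":0},{"offset":[-1.2,-4.3,63],"roll":0,"hand":0},{"offset":[-1.2,-4.3,63],"roll":0,"hand":0},{"offset":[-1.2,-4.3,63],"roll":0,"hand":0}]'

```text
clock: 8.62
tool_pos: [0.4823, 0.2105, 0.194]
orientation: [-180.0, -0.0, -26.7]
force: [-0.8, -0.1, -2.0]
opening: 0.0347
```

```bash
python3 - <<'E'
from w import *
o,s,T,C=wrist();print(o["tool_pos"],o["force"],o["moment"],o["opening"])
a=cams.snapshot("side")["img"][125:235,213:343];b=cams.snapshot("top")["img"][215:305,190:300]
cv2.imwrite("pics/p.png",np.hstack([cv2.resize(a,(400,338)),cv2.resize(s["img"][100:380,180:480],(362,338))])[:,:,::-1])
E
```

```text
[0.48229592 0.21051028 0.19398867] [-0.849893   -0.06827928 -2.02199114] [-0.02970521 -0.01115455  0.01744897] 0.034749487909785985
```

View pics/p.png

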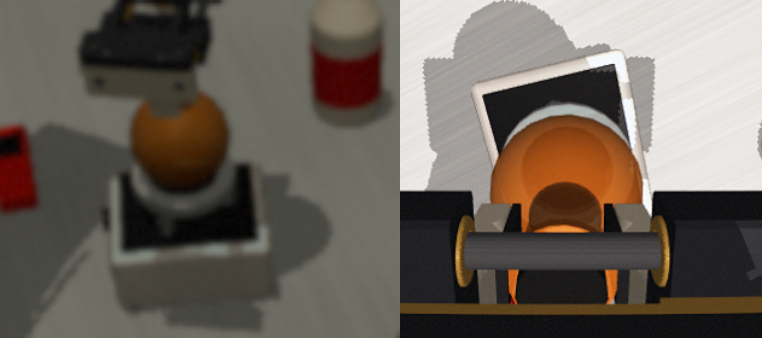

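Centred to within about 1 px in the side view: bulb centre at about 180 px and ring at about 183 px in the crop. I'll refit once in the wrist view before touching.

```bash
python3 - <<'E'
from w import *
from scipy.optimize import least_squares
o,s,T,C=wrist();E=s["T_tool_cam"];tz=o["tool_pos"][2]
hsv=cv2.cvtColor(s["img"],cv2.COLOR_RGB2HSV);g=cv2.GaussianBlur(hsv[...,2],(3,3),0).astype(int)
am=((hsv[...,1]>150)&(hsv[...,0]<20)&(hsv[...,2]>60)).astype(np.uint8);am[240:]=0;am[:,:200]=0;am[:,440:]=0
c=max(cv2.findContours(am,0,1)[0],key=cv2.contourArea).reshape(-1,2)
h=cv2.convexHull(c)[:,0].astype(float);h=h[h[:,1]<235];R=[ray(s,p,E) for p in h]
for z in(.052,.056):
    r=least_squares(lambda p:[np.linalg.norm(np.cross(np.array([*p,z])-a,v))-.04 for a,v in R],[0,0]);print("flask",z,r.x,abs(r.fun).max())
x0,y0,w,_=cv2.boundingRect(c);pts=[]
for x in range(270,365,4):
    i=np.where((g[150:215,x][1:]>=90)&(g[150:215,x][:-1]<90))[0]
    if len(i): pts.append((x,150.5+i[-1]))
print([(a,float(b)) for a,b in pts])
for zr in(.105,.097):
    P=np.array([plane(ray(s,p,E),tz-zr)[:2] for p in pts])
    r=least_squares(lambda q:np.linalg.norm(P-q,axis=1)-.042,[0,0],loss="soft_l1",f_scale=.0005);print("ring",zr,r.x,np.round(r.fun*1e3,1))
E
```

```text
flask 0.052 [0.00018714 0.00180115] 0.0004120271067355741
flask 0.056 [-0.00021224  0.00181261] 0.0001747263482121536
[(270, 211.5), (274, 206.5), (278, 201.5), (282, 198.5), (286, 195.5), (290, 192.5), (294, 190.5), (298, 188.5), (302, 187.5), (306, 185.5), (310, 185.5), (314, 185.5), (318, 184.5), (322, 185.5), (326, 185.5), (330, 186.5), (334, 187.5), (338, 188.5), (342, 190.5), (346, 192.5), (350, 194.5), (354, 198.5), (358, 201.5), (362, 205.5)]
ring 0.105 [0.00088402 0.0024555 ] [-0.2 -0.4 -0.1 -0.4 -0.3  0.   0.   0.3  0.1  0.8  0.3 -0.   0.6 -0.
  0.2 -0.  -0.   0.1 -0.1 -0.1  0.1 -0.6 -0.3 -0.2]
ring 0.097 [0.00023122 0.00244638] [ 0.2 -0.1  0.1 -0.3 -0.3 -0.  -0.1  0.2 -0.1  0.6  0.1 -0.2  0.4 -0.2
  0.1 -0.1 -0.1  0.1 -0.1 -0.1  0.2 -0.4  0.   0.3]
```

The misalignment is under 1 mm. Seating gently.

Call:
jog_arm --motion '[{"offset":[0,0.5,2],"roll":0,"hand":0},{"offset":[0,0.5,4],"roll":0,"hand":0},{"offset":[0,0.5,5.5],"roll":0,"hand":0},{"offset":[0,0.5,7],"roll":0,"hand":0},{"offset":[0,0.5,8],"roll":0,"hand":0},{"offset":[0,0.5,8.5],"roll":0,"hand":0},{"offset":[0,0.5,9],"roll":0,"hand":0},{"offset":[0,0.5,9],"roll":0,"hand":0},{"offset":[0,0.5,9],"roll":0,"hand":0},{"offset":[0,0.5,9],"roll":0,"hand":0}]'

```text
clock: 9.65
tool_pos: [0.482, 0.2101, 0.1848]
orientation: [-180.0, -0.0, -26.7]
force: [1.1, 1.5, 2.9]
opening: 0.0346
```

Contact: about 5 N, which matches the spring preload. Pressing down.

Call:
jog_arm --motion '[{"offset":[0,0,1.5],"roll":0,"hand":0},{"offset":[0,0,3],"roll":0,"hand":0},{"offset":[0,0,4.5],"roll":0,"hand":0},{"offset":[0,0,6],"roll":0,"hand":0},{"offset":[0,0,7],"roll":0,"hand":0},{"offset":[0,0,8],"roll":0,"hand":0},{"offset":[0,0,9],"roll":0,"hand":0},{"offset":[0,0,10],"roll":0,"hand":0},{"offset":[0,0,10],"roll":0,"hand":0},{"offset":[0,0,10],"roll":0,"hand":0}]'

```text
clock: 10.48
tool_pos: [0.4825, 0.2102, 0.1755]
orientation: [-179.9, -0.1, -26.7]
force: [-0.8, -0.7, 8.7]
opening: 0.034
```

Call:
jog_arm --motion '[{"offset":[0,0,1],"roll":0,"hand":0},{"offset":[0,0,2],"roll":0,"hand":0},{"offset":[0,0,3],"roll":0,"hand":0},{"offset":[0,0,4],"roll":0,"hand":0},{"offset":[0,0,4.5],"roll":0,"hand":0},{"offset":[0,0,5],"roll":0,"hand":0},{"offset":[0,0,5],"roll":0,"hand":0},{"offset":[0,0,5],"roll":0,"hand":0}]'

```text
clock: 11.15
tool_pos: [0.4828, 0.2102, 0.1711]
orientation: [-179.9, -0.1, -26.7]
force: [-1.3, -1.3, 12.5]
opening: 0.0344
```

Call:
jog_arm --motion '[{"offset":[0,0,0.5],"roll":0,"hand":0},{"offset":[0,0,1],"roll":0,"hand":0},{"offset":[0,0,1.5],"roll":0,"hand":0},{"offset":[0,0,2],"roll":0,"hand":0},{"offset":[0,0,2],"roll":0,"hand":0},{"offset":[0,0,2],"roll":0,"hand":0}]'

```text
clock: 11.65
tool_pos: [0.4836, 0.2104, 0.1705]
orientation: [-179.8, -0.2, -26.7]
force: [-2.6, -1.4, 20.6]
opening: 0.0346
```

The force rose to about 22 N with almost no further travel, so the ring is on its bottom stop. One check from the cameras.

```bash
python3 - <<'E'
from w import *
o,s,T,C=wrist();print(o["tool_pos"],o["force"],o["opening"],abs(o["qvel"]).max())
a=cams.snapshot("side")["img"][125:235,213:343]
cv2.imwrite("pics/e.png",np.hstack([cv2.resize(a,(400,338)),cv2.resize(s["img"][100:380,180:480],(362,338))])[:,:,::-1])
E
```

```text
[0.48360695 0.21044015 0.17050891] [-2.58126266 -1.39335108 20.62029105] 0.034591343703993895 0.041569750477289516
```

View pics/e.png

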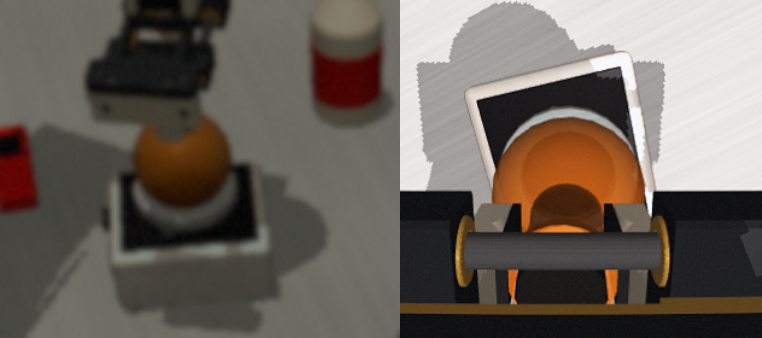

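The ring is visibly down on the mixer top, with the bulb seated centrally (crop pixel about (182,165)). The flask is upright and nothing is moving. Handing in.

```bash
python3 -c "
from plant import order,ctrl
print(order.close_job());o=ctrl.get_obs();print(o['tool_pos'],o['force'],o['opening'])"
```

```text
the job is handed in; nothing more can be done
None
the job is handed in; nothing more can be done
```

The round flask is held pressed down in the mixer's sprung ring, at the bottom stop. I handed the job in at about 11.7 s. The hand-in gives no verdict, so I can't confirm the scored result.

I gripped the flask by the neck, lifted it 150 mm, carried it over the conical flask's height and centred it on the ring. I seated it at about 5 N and then pressed it down in small steps.

**Last checks:**
- **Force:** the wrist read 20.6 N, about 22 N on the mixer. The last 2 mm commanded gave only 0.6 mm of travel while the force jumped, so the ring is on its stop.
- **Position:** the flask was within about 1 mm of the ring's centre in the wrist view just before contact. The final pictures show it upright and seated, with the arm still.
- **Bench:** I steered clear of everything else and noticed nothing moved in the views I had. I didn't measure each item again at the end.

**Disagreements:** the finger opening read 34.5 mm on a neck listed as 30 mm. The bulb also measured about 1.8 mm off the tool's centre line. The grip held with little slip throughout, and I corrected for the offset. A sideways force of about 3 N remains.

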